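# Seat the copier drive unit on the test jig and hold the cam lever at full lift

### The job

Pick up the copier drive unit and lower it (do not drop it) over the two pins of the test jig, with the jig's brass contact pin coming up in the plate's square window, until the plate rests flush on the jig. Then swing the jig's cam lever up to its highest lift point, where the lever stands straight up, and finish while still holding it there with the fingers, because it springs back if let go; leave the other things on the bench where they are.

Things in the scene. Friction and masses are not known exactly. Their poses are not given: they have to be found in the camera images.
- plate_grip (a point): copier drive unit: steel plate 150 (x) x 104 (y) x 5 mm, 0.45 kg, flat on the bench, with a black gearbox block 52 (x) x 36 (y) x 44 mm in its middle to hold it by. Point: block's centre, 27 mm above the plate's underside, 22 mm below the block's top. From it, in its frame (z up): 11 mm round holes at (-60, 0) and (60, 30) mm, 24 mm square window at (45, -28), low gears at (-34, 34), (-34, -34)
- test_jig: test jig, fixed: aluminium block 170 (x) x 120 (y) x 68 mm with two upright locating pins, and a cam lever on a bracket at its +x end. Origin at the centre of the block's underside, z up. It may be turned a little about the vertical
- jig_seat (a point): centre of the jig's flat top, 68 mm above the bench, axes as the jig's. The seated plate is centred here, its x along the jig's x (plate_grip then 27 mm above this point). Pins of 8 mm, 20 mm tall, upper 6 mm tapered, at (-60, 0) and (60, 30) mm; a brass contact pin of 12 mm at (45, -28) mm, 4 mm proud of the top, is raised 7 mm more by the cam
- cam_lever (a joint): lever angle (rad): 0 at rest, leaning 1.15 rad (66 degrees) from vertical to the jig's +y; grows as it is raised towards -y; 1.15 = straight up = highest lift; beyond, the lift falls again, to a stop at 1.9. It turns about a level axis along the jig's x, through (145, -28) mm from the jig's origin, 30 mm above the bench. A spring pulls it back to 0: about 2 N at the grip at rest, 3 N upright
- lever_grip (a point): centre of the cam lever's grip, a black cylinder of 22 mm diameter and 34 mm long lying along the jig's x, 130 mm from the lever's turning axis, on a steel rod of 10 mm diameter; its frame turns with the lever. 83 mm above the bench at rest, 160 mm when upright
- spray_bottle: standing round bottle, 48 mm across, 150 mm tall; bystander, leave alone; origin at the centre of its foot
- screwdriver: screwdriver lying on the bench; bystander, leave alone; origin at mid-length on the bench
- toner: black toner cartridge lying on the bench, 220 mm long, 56 mm high; bystander, leave alone; origin at the centre of its underside
- tape_roll: cardboard tape core lying flat, 90 mm across, 22 mm high; bystander, leave alone; origin at the centre of its underside
- spare_gear: white plastic gear lying flat, 42 mm across, 18 mm high; bystander, leave alone; origin at the centre of its underside
- screw_tray: grey open tray 100 x 140 x 28 mm; bystander, leave alone; origin at the centre of its underside

How it is judged:
By the outcome, as a careful person would: the job done as asked, in the order asked, and still so for the second after the job is handed in, while the arm keeps its last pose, push and grip.
It also fails if it takes over 64 s, if anything falls off the work surface, if the arm or the gripper's body presses on something with over 40 N, if the wrist force passes 120 N, or if a joint passes its speed limit or range.

### The arm

A 6-joint arm with a two-finger parallel gripper is mounted at the origin on the work surface. World frame = base frame: x ahead of the robot, y to its left, z up, the work surface at z = 0. Lengths are in m, angles in rad, forces in N, time in s.
With the tool pointing down it reaches from about 0.275 to 0.875 m from the base axis. Payload 12.5 kg.
Tool frame: the origin (TCP) lies at the very end of the fingers, on their centre line; the grasp point (between the pads) lies 19 mm behind it; z points along the fingers, y is the direction in which the jaws open and shut (so a half turn about z gives the same grasp; the last joint's range is limited). The gripper opens to 85 mm and grips with 20 to 120 N. Pads are 22 mm wide; open, the fingers measure 114 mm over their backs; the gripper's body (76 mm by 85 mm) begins 54 mm behind the grasp point. The pads swing forward as they close: fully open they stand 13 mm farther back than shut.
Start: joints at [-1.394, 0.351, 1.652, -0, 1.139, -0.085], TCP at [0.142, -0.531, 0.231] pointing down, gripper open.
Joint ranges: [-2.75, 2.75], [-0.79, 2.1], [0.01, 2.65], [-1.57, 4.71], [0.07, 3.14], [-2.87, 2.87]. Speed limits (rad/s): [2.22, 2.22, 2.79, 3.14, 3.14, 3.14].

### API

Orientations are given as a unit quaternion [w, x, y, z].
In Python, from cell import robot gives the robot as it stands.
- The arm moves only by the tool apply_moves, never from a script. Its argument "increments" is a list that holds one entry, the list of rows, each a list of 4 numbers: the shift along the tool's x, y, z in m, then the turn about the tool's z in rad. A call has 1 to 12 rows; each row is the pose to reach, as a shift and turn from the pose measured when the call began, along the tool's axes at that moment; what a row does not reach only later rows make up. A row lasts 1/12 s, in which the tool goes at most 41.7 mm and 7.16 degrees, less where a joint would pass 70% of its speed; a pose out of reach is approached as far as the arm can. A call with a gripper value outside its range is refused whole. "jaw" is the gripper command: -1 is fully open, 1 is shut, values between are in proportion, set as the call begins (left out, the last holds). The fingers move at their own pace and stop on an object; the grip force is fixed at half the most. Time passes only in rows, so rows that repeat a pose let the fingers close. It gives the time, the measured TCP pose, the force and the opening at its end, in the units of the state.
- robot.state(): the state, without advancing time (a new reading comes with each control period).
- robot.get_image(name): name is "side" or "top" or "wrist"; returns the picture (420x560x3 uint8, red, green, blue); there is no depth.
- robot.calibration(name): a dict with "fx", "fy", "cx", "cy" (pixels), "rvec" (rotation vector, rad) and "tvec" (3), from world to camera coordinates, as OpenCV has them. Camera axes: x right, y down, z forward; pixel columns grow to the right and rows downward; lengths in m; the calibration is good to about 2 mm. A picture is of the moment at which its call begins: read the wrist's pose just before it. calibration takes no time and is no camera call; for the wrist camera it gives the pose at the moment of the call.
- robot.hand_in(): hands the job in, once; it reports no verdict.
The state is a dict: "t": time; "qpos": joint angles; "qd": joint speeds; "tau": joint torques, N m; "ee_pos": TCP position; "tcp_rot": TCP orientation; "contact_force": force on the tool from outside, world axes, zero at the start; "wrist_torque": the same for the moment, N m; "opening": finger opening in m.
Only numpy, scipy, OpenCV 4.12 (cv2) and the standard library are available. Lean on these libraries where they do the work, as an engineer would, in place of code of your own. Each camera call takes 0.05 s, during which the arm holds its last target. There are 200 camera calls.

## Working session

There is one attempt and no reset: what is moved stays moved. The work goes in short steps, Python scripts to look and compute and a tool call to move; the robot and the scene stay as the last step left them, time stands still between calls to the robot, and variables do not carry over. Pictures are saved under pics/ and viewed, about 8 in all and at most 12, crops included, and the job is handed in when it is done.

Besides the shell and the picture viewer there is one more tool, called after "Request:" by a JSON object that holds its "api" and its "payload", one argument or row to a line. apply_moves: Moves the arm, as the interface text tells. Its arguments: {"type":"object","properties":{"increments":{"type":"array"},"jaw":{"type":"number"}},"required":["increments"]}

```bash
mkdir -p pics
cat > h.py <<'E'
import numpy as np, cv2
from cell import robot
from scipy.spatial.transform import Rotation as R
def snap(n,f):
    c=robot.calibration(n); im=robot.get_image(n); cv2.imwrite(f'pics/{f}.png',im[:,:,::-1]); np.save(f'pics/{f}.npy',c,allow_pickle=True); return im,c
def load(f): return cv2.imread(f'pics/{f}.png'), np.load(f'pics/{f}.npy',allow_pickle=True).item()
def ray(c,uv):
    r=R.from_rotvec(np.ravel(c['rvec'])); t=np.ravel(c['tvec'])
    d=r.inv().apply([(uv[0]-c['cx'])/c['fx'],(uv[1]-c['cy'])/c['fy'],1]); return r.inv().apply(-t),d
def onz(c,uv,z):
    o,d=ray(c,uv); return o+d*(z-o[2])/d[2]
def tri(*cu):
    A=np.zeros((3,3));b=np.zeros(3)
    for c,uv in cu:
        o,d=ray(c,uv); d=d/np.linalg.norm(d); P=np.eye(3)-np.outer(d,d); A+=P;b+=P@o
    p=np.linalg.solve(A,b)
    return p,[np.linalg.norm((np.eye(3)-np.outer(d/np.linalg.norm(d),d/np.linalg.norm(d)))@(p-o)) for o,d in [ray(c,u) for c,u in cu]]
def proj(c,p):
    K=np.array([[c['fx'],0,c['cx']],[0,c['fy'],c['cy']],[0,0,1]]); return cv2.projectPoints(np.array(p,float).reshape(-1,3),np.ravel(c['rvec']),np.ravel(c['tvec']),K,None)[0].reshape(-1,2)
E
python3 - <<'E'
from h import *
for n in ['top','side','wrist']:
    im,c=snap(n,n+'0'); print(n,ray(c,(c['cx'],c['cy'])),c['fx'])
s=robot.state(); print(s)
E
```

```text
top (array([0.27719072, 0.01621654, 1.36687929]), array([ 0.22451852,  0.01112858, -0.97440628])) 497.896385628392
side (array([0.47814287, 1.12374491, 0.97856706]), array([ 0.04686874, -0.77835211, -0.62607613])) 511.3517353697397
wrist (array([ 0.22343741, -0.5098076 ,  0.37454572]), array([-0.31807965, -0.08480857, -0.94426312])) 322.9069782002854
{'t': 0.15, 'qpos': array([-1.39359690e+00,  3.51131044e-01,  1.65224092e+00,  2.32275418e-05,
        1.13910040e+00, -8.45593373e-02]), 'qd': array([ 0.0009723 ,  0.00040685, -0.00268987,  0.0008499 , -0.00018042,
        0.00065398]), 'tau': array([ 4.02264450e-04, -5.06251216e+01, -2.91502655e+01, -1.15486050e-04,
        3.32906362e-03,  4.37446943e-05]), 'ee_pos': array([ 0.14233837, -0.53101521,  0.23088567]), 'tcp_rot': array([-4.39872992e-04,  9.91448051e-01,  1.30501217e-01, -9.83204059e-06]), 'contact_force': array([-0.54794021,  0.44473786, -0.42073164]), 'wrist_torque': array([-0.00497055,  0.0266857 , -0.01080213]), 'opening': 0.08504307866788473}
```

View pics/top0.png

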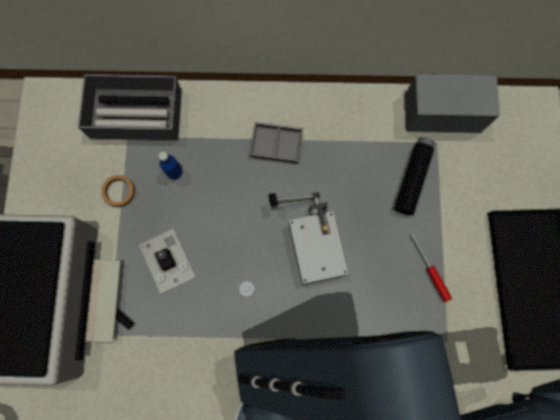

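View pics/side0.png

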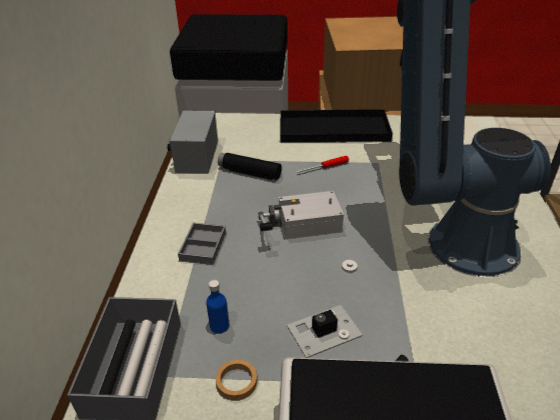

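The top view shows the drive unit at about (166,260), the jig at (318,247), and the lever leaning left to its grip at (273,200). The side view shows the unit at (325,328), the jig at (310,212), and the lever grip near (263,236). Next I'll enlarge both views for detail.

Run:
```python
from h import *
t,ct=load('top0'); s,cs=load('side0')
def cr(im,x,y,w,h,k): return cv2.resize(im[y:y+h,x:x+w],(w*k,h*k),interpolation=cv2.INTER_CUBIC)
a=np.hstack([cr(t,130,222,75,75,5),cr(t,262,185,93,105,4)[:375,:372]])if 0 else None
A=cr(t,130,222,80,58+17,5);B=cr(t,262,185,95,105,4)[:, :380]
C=cr(s,283,300,80,56,5);D=cr(s,250,185,100,60,4)
cv=np.zeros((600,800,3),np.uint8)
B=cr(t,262,188,100,100,4)[:,:400]
cv[:300,:320]=cr(t,130,225,80,75,4);cv[:400,400:800]=B[:400]
cv[330:330+224,:320]=cr(s,283,300,80,56,4);cv[400:600,400:800]=cr(s,250,187,100,60,4)[:200]
cv2.imwrite('pics/crop1.png',cv)
for n,u,c,z in [('plate',(166,260),ct,.005),('block',(166,258),ct,.049),('jig',(318,247),ct,.068),('grip',(273,200),ct,.083)]: print(n,onz(c,u,z))
print(tri((ct,(166,259)),(cs,(325,322))))
```

```text
plate [0.4314635 0.3303304 0.005    ]
block [0.43178896 0.32055685 0.049     ]
jig [ 0.46643776 -0.08132537  0.068     ]
grip [0.58744975 0.03933567 0.083     ]
(array([0.42988672, 0.32566408, 0.02711218]), [np.float64(0.0017805765034121554), np.float64(0.0017805765034121358)])
```

View pics/crop1.png

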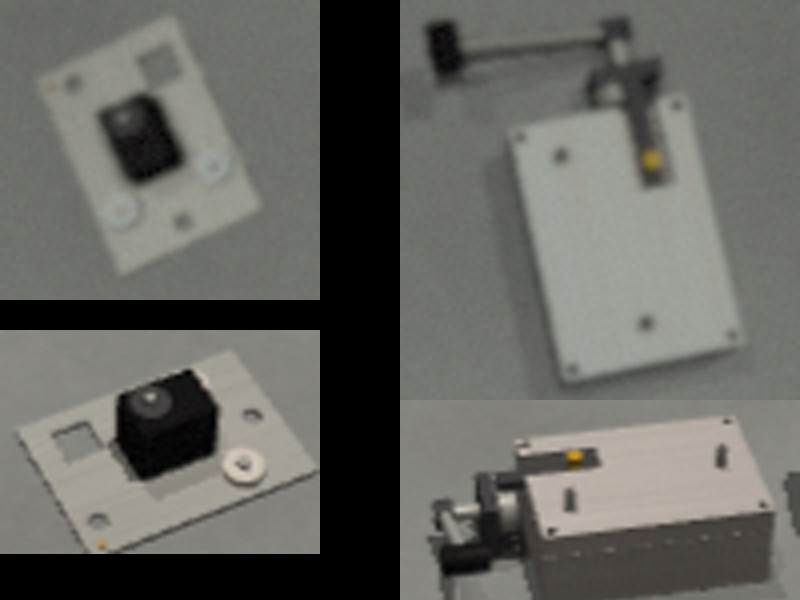

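The crops show the plate's window towards +x (top crop (160,65)) and its holes at (74,84) and (183,221). The jig pins are at (561,155) and (646,322) and the brass pin at (652,160). The lever grip is at about (445,45). I'll triangulate these.

Run:
```python
from h import *
_,ct=load('top0'); _,cs=load('side0')
T1=lambda u,v:(130+u/4-.375,225+v/4-.375); T2=lambda u,v:(262+(u-400)/4-.375,188+v/4-.375)
S1=lambda u,v:(283+u/4-.375,300+(v-330)/4-.375); S2=lambda u,v:(250+(u-400)/4-.375,187+(v-400)/4-.375)
P={'h60':(T1(74,84),S1(97,520)),'h-60':(T1(183,221),S1(252,414)),'win':(T1(160,65),S1(77,441)),
'pin60':(T2(561,155),S2(569,490)),'pin-60':(T2(646,322),S2(721,449)),'brass':(T2(652,160),S2(574,456)),'grip':(T2(443,46),S2(465,557))}
for k,(a,b) in P.items(): p,r=tri((ct,a),(cs,b)); print(k,p.round(4),np.round(r[0],4))
def fit(loc,W):
    loc=np.array(loc)/1000.;W=np.array(W)[:,:2]; l=loc-loc.mean(0);w=W-W.mean(0)
    a=np.arctan2((l[:,0]*w[:,1]-l[:,1]*w[:,0]).sum(),(l*w).sum()); M=np.array([[np.cos(a),-np.sin(a)],[np.sin(a),np.cos(a)]])
    t=W.mean(0)-M@loc.mean(0); print('pose',t.round(4),a.round(4),'resid',np.abs(W-t-loc@M.T).max().round(4))
fit([(60,30),(-60,0),(45,-28),(75,52),(75,-52),(-75,-52),(-75,52)],[onz(ct,T1(*u),.005) for u in [(74,84),(183,221),(160,65),(40,80),(178,14),(260,205),(122,275)]])
fit([(85,60),(85,-60),(-85,-60),(-85,60)],[onz(ct,T2(*u),.068) for u in [(512,130),(688,95),(745,345),(567,382)]])
fit([(60,30),(-60,0),(45,-28)],[onz(ct,T2(*u),z) for u,z in zip([(561,155),(646,322),(652,160)],[.086,.086,.072])])
fit([(60,30),(-60,0),(45,-28)],[onz(cs,S2(*u),z) for u,z in zip([(569,490),(721,449),(574,456)],[.088,.088,.072])])
fit([(60,30),(-60,0),(45,-28)],[onz(cs,S1(*u),z) for u,z in zip([(97,520),(252,414),(77,441)],[.005]*3)])
```

```text
h60 [0.4701 0.3828 0.0039] 0.0002
h-60 [0.3774 0.3011 0.005 ] 0.0006
win [0.4838 0.3246 0.0032] 0.001
pin60 [ 0.5189 -0.038   0.0823] 0.0009
pin-60 [ 0.4099 -0.0936  0.0808] 0.0002
brass [ 0.5183 -0.0988  0.0678] 0.0001
grip [0.5891 0.0411 0.0836] 0.0005
pose [0.4311 0.3278] 0.4737 resid 0.002
pose [ 0.4673 -0.0828] 0.2206 resid 0.0011
pose [ 0.467  -0.0805] 0.2271 resid 0.0015
pose [ 0.468  -0.0729] 0.1967 resid 0.0016
pose [0.4302 0.3295] 0.4838 resid 0.0006
```

Request:
{"api": "apply_moves", "payload": {
  "increments": [
    [[0.41,-0.336,-0.01,0],[0.41,-0.336,-0.01,0],[0.41,-0.336,-0.01,0],[0.41,-0.336,-0.01,0],[0.41,-0.336,-0.01,0],[0.41,-0.336,-0.01,0],[0.41,-0.336,-0.01,0],[0.41,-0.336,-0.01,0],[0.41,-0.336,-0.01,0],[0.41,-0.336,-0.01,0],[0.41,-0.336,-0.01,0],[0.41,-0.336,-0.01,0]]
  ],
  "jaw": -1
}}

```text
t: 1.15
ee_pos: [0.4344, -0.123, 0.2408]
tcp_rot: [-0.0, 0.991, 0.131, 0.0]
contact_force: [-0.3, -1.4, -0.3]
opening: 0.0853
```

```bash
python3 -c "
from h import *
snap('wrist','wj')"
```

Request:
{"api": "apply_moves", "payload": {
  "increments": [
    [[0.114,-0.437,0.02,-0.1],[0.114,-0.437,0.02,-0.21],[0.114,-0.437,0.02,-0.21],[0.114,-0.437,0.02,-0.21],[0.114,-0.437,0.02,-0.21],[0.114,-0.437,0.02,-0.21],[0.114,-0.437,0.02,-0.21],[0.114,-0.437,0.02,-0.21],[0.114,-0.437,0.02,-0.21],[0.114,-0.437,0.02,-0.21],[0.114,-0.437,0.02,-0.21],[0.114,-0.437,0.02,-0.21]]
  ]
}}

```text
t: 2.2
ee_pos: [0.4324, 0.3388, 0.2214]
tcp_rot: [-0.002, 0.971, 0.237, 0.001]
contact_force: [0.1, -0.1, 0.1]
opening: 0.0852
```

```bash
python3 -c "
from h import *
s=robot.state();print(s['ee_pos'],s['tcp_rot'],s['qd'].round(3))
a,c=snap('wrist','wp'); b,_=load('wj')
o=np.zeros((420,800,3),np.uint8)
cv2.imwrite('pics/w2.png',cv2.resize(np.vstack([b,a[:,:,::-1]])[:,:],None,fx=.7,fy=.7,interpolation=cv2.INTER_AREA))"
```

```text
[0.43238998 0.33875583 0.22141157] [-0.00164407  0.97147061  0.23715096  0.00125358] [-0.081 -0.042  0.073 -0.026 -0.002 -0.095]
```

View pics/w2.png

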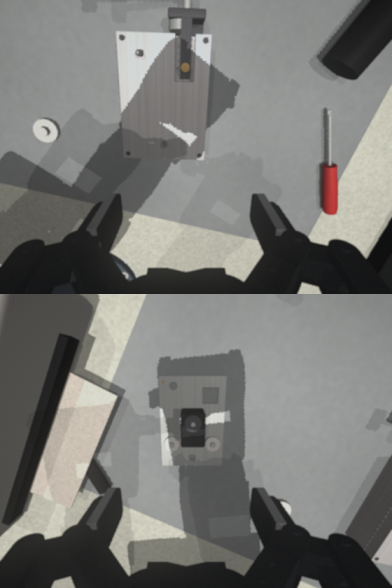

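The upper picture shows the jig under the wrist camera, with the pins at about (139,53) and (165,143) and the brass pin at (185,67). The lower one shows the unit with holes at (173,385) and (193,457) and the window at (210,395). I'll enlarge both to get finer pixel positions.

Run:
```python
from h import *
a,_=load('wp'); b,_=load('wj')
A=cv2.resize(a[95:260,215:335],None,fx=3.3,fy=3.3,interpolation=cv2.INTER_CUBIC)
B=cv2.resize(b[40:240,155:315],None,fx=2.5,fy=2.5,interpolation=cv2.INTER_CUBIC)
o=np.zeros((550,800,3),np.uint8); o[:A.shape[0],:A.shape[1]]=A; o[:500,400:800]=B
cv2.imwrite('pics/c2.png',np.clip(o*1.6,0,255).astype(np.uint8))
```

```text
(no output)
```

View pics/c2.png

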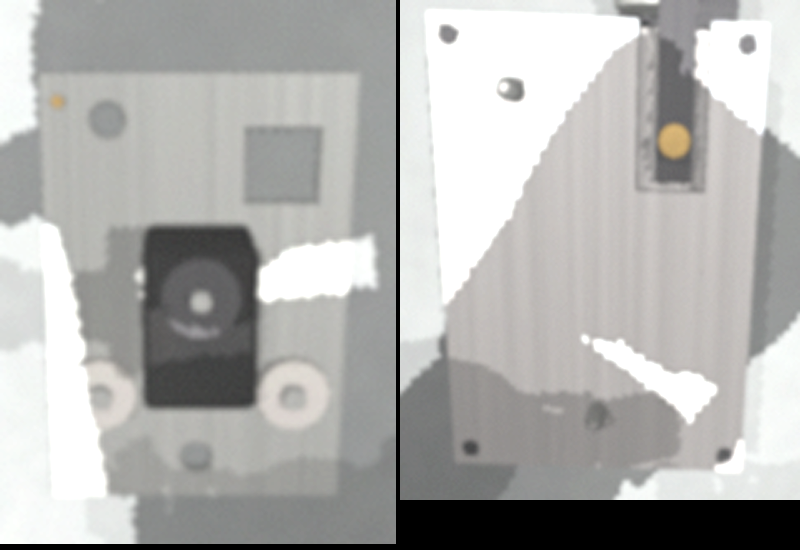

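```bash
cat >> h.py <<'E'
def fit(loc,W):
    loc=np.array(loc)/1000.;W=np.array(W)[:,:2]; l=loc-loc.mean(0);w=W-W.mean(0)
    a=np.arctan2((l[:,0]*w[:,1]-l[:,1]*w[:,0]).sum(),(l*w).sum()); M=np.array([[np.cos(a),-np.sin(a)],[np.sin(a),np.cos(a)]])
    t=W.mean(0)-M@loc.mean(0); print('pose',t.round(4),a.round(4),'resid mm\n',((W-t-loc@M.T)*1e3).round(1).tolist())
    return t,a
def tcp():
    s=robot.state(); X=R.from_quat(np.roll(s['tcp_rot'],-1)).as_matrix(); return s['ee_pos'],np.arctan2(X[1,0],X[0,0]),s
def delta(target,yaw):
    p,a,s=tcp(); X=R.from_quat(np.roll(s['tcp_rot'],-1)).as_matrix()
    print('tcp',p.round(4),'yaw',a.round(4),'F',s['contact_force'].round(1),'open',s['opening'].round(4)); print('move',(X.T@(np.array(target)-p)).round(4),'turn',-((yaw-a+np.pi)%(2*np.pi)-np.pi).round(4))
E
python3 - <<'E'
from h import *
_,cp=load('wp'); _,cj=load('wj')
A=lambda u,v:(215+(u+.5)/3.3-.5,95+(v+.5)/3.3-.5); B=lambda u,v:(155+(u-400+.5)/2.5-.5,40+(v+.5)/2.5-.5)
C=[(75,52),(75,-52),(-75,-52),(-75,52)]
fit([(60,30),(-60,0),(45,-28)]+C,[onz(cp,A(*u),.005) for u in [(107,119),(196,457),(283,165),(40,73),(359,73),(336,495),(52,497)]])
fit([(85,60),(85,-60),(-85,-60),(-85,60)],[onz(cj,B(*u),.068) for u in [(427,10),(770,22),(742,468),(456,463)]])
fit([(60,30),(-60,0),(45,-28)],[onz(cj,B(*u),z) for u,z in [((506,87),.088),((598,422),.088),((674,141),.072)]])
# block top
W=[onz(cp,A(*u),.049) for u in [(146,228),(256,408),(145,408)]]; print(np.round(W,4))
_,ct=load('top0'); T1=lambda u,v:(130+(u+.5)/4-.5,225+(v+.5)/4-.5); T2=lambda u,v:(262+(u-400+.5)/4-.5,188+(v+.5)/4-.5)
for n,a,b in [('h60',A(107,119),T1(74,84)),('h-60',A(196,457),T1(183,221)),('win',A(283,165),T1(160,65))]: print(n,*tri((cp,a),(ct,b)))
print('brass',*tri((cj,B(674,141)),(ct,T2(652,160)))); print('pin60',*tri((cj,B(506,87)),(ct,T2(561,155))))
for n,z,u in [('tl',.068,None)]:
  for a,b in zip([(427,10),(770,22),(742,468),(456,463)],[(512,130),(688,95),(745,345),(567,382)]): print('corner',*tri((cj,B(*a)),(ct,T2(*b))))
E
```

```text
pose [0.4293 0.3263] 0.4779 resid mm
 [[0.4, 0.4], [0.2, -0.2], [0.7, -0.0], [0.2, -0.3], [0.1, 0.1], [0.0, -0.3], [-1.5, 0.4]]
pose [ 0.4681 -0.083 ] 0.2325 resid mm
 [[0.2, 0.3], [0.2, -0.5], [0.5, 0.0], [-0.9, 0.2]]
pose [ 0.4684 -0.0836] 0.2392 resid mm
 [[0.0, -0.3], [0.9, -0.0], [-0.9, 0.3]]
[[0.4507 0.356  0.049 ]
 [0.4157 0.2991 0.049 ]
 [0.3995 0.3302 0.049 ]]
h60 [0.46956561 0.38100475 0.0101441 ] [np.float64(0.0002112204654690009), np.float64(0.00021122046546912435)]
h-60 [0.37781533 0.29977148 0.00995109] [np.float64(0.0002813830448245082), np.float64(0.0002813830448246201)]
win [0.48345973 0.32287356 0.01065561] [np.float64(0.0002540814083833996), np.float64(0.00025408140838323735)]
brass [ 0.51812376 -0.09924696  0.06829432] [np.float64(0.0005819732588972006), np.float64(0.0005819732588971813)]
pin60 [ 0.51953965 -0.03803166  0.07526648] [np.float64(0.0003128849731658592), np.float64(0.0003128849731659567)]
corner [ 0.53676726 -0.00563291  0.0703669 ] [np.float64(0.0003687698696269814), np.float64(0.00036876986962697435)]
corner [ 0.56705358 -0.12399808  0.0512239 ] [np.float64(0.0007153246753999782), np.float64(0.0007153246754000452)]
corner [ 0.39829913 -0.16047988  0.06429471] [np.float64(0.001127908981916842), np.float64(0.0011279089819168052)]
corner [ 0.37149944 -0.04394189  0.06945562] [np.float64(0.00028240853729874537), np.float64(0.0002824085372987012)]
```

```bash
python3 -c "
from h import *
delta([.4293,.3263,.011],.478)"
```

```text
Traceback (most recent call last):
  File "h.py", line 29, in delta
    print('tcp',p.round(4),'yaw',a.round(4),'F',s['contact_force'].round(1),'open',s['opening'].round(4)); print('move',(X.T@(np.array(target)-p)).round(4),'turn',-((yaw-a+np.pi)%(2*np.pi)-np.pi).round(4))
                                                                                   ^^^^^^^^^^^^^^^^^^
AttributeError: 'float' object has no attribute 'round'
```

```bash
sed -i "s/s\['opening'\].round(4)/round(s['opening'],4)/" h.py; python3 -c "
from h import *
delta([.4293,.3263,.011],.478)"
```

```text
tcp [0.4324 0.336  0.2213] yaw 0.4789 F [-0.3 -0.5  0.1] open 0.0858
move [-0.0077  0.0075  0.2102] turn 0.0009
```

Request:
{"api": "apply_moves", "payload": {
  "increments": [
    [[-0.0077,0.0075,0.03,0],[-0.0077,0.0075,0.06,0],[-0.0077,0.0075,0.09,0],[-0.0077,0.0075,0.12,0],[-0.0077,0.0075,0.14,0],[-0.0077,0.0075,0.16,0],[-0.0077,0.0075,0.175,0],[-0.0077,0.0075,0.19,0],[-0.0077,0.0075,0.2,0],[-0.0077,0.0075,0.205,0],[-0.0077,0.0075,0.209,0],[-0.0077,0.0075,0.209,0]]
  ]
}}

```text
t: 3.25
ee_pos: [0.4293, 0.326, 0.0121]
tcp_rot: [-0.001, 0.972, 0.237, 0.001]
contact_force: [0.1, 0.4, -0.3]
opening: 0.0854
```

```bash
python3 -c "
from h import *
delta([.4293,.3263,.011],.478)"
```

```text
tcp [0.4293 0.326  0.0121] yaw 0.4785 F [ 0.1  0.4 -0.3] open 0.0854
move [ 0.0001 -0.0003  0.0011] turn 0.0005
```

Very accurate, so I'll close the gripper and lift.

Request:
{"api": "apply_moves", "payload": {
  "increments": [
    [[0,0,0,0],[0,0,0,0],[0,0,0,0],[0,0,0,0],[0,0,0,0],[0,0,0,0],[0,0,0,0],[0,0,0,0],[0,0,0,0]]
  ],
  "jaw": 1
}}

```text
t: 4.0
ee_pos: [0.4296, 0.3263, 0.0128]
tcp_rot: [-0.001, 0.971, 0.237, 0.001]
contact_force: [-1.9, -0.7, 5.1]
opening: 0.0354
```

Request:
{"api": "apply_moves", "payload": {
  "increments": [
    [[0,0,-0.01,0],[0,0,-0.03,0],[0,0,-0.06,0],[0,0,-0.09,0],[0,0,-0.12,0],[0,0,-0.14,0],[0,0,-0.16,0],[0,0,-0.17,0],[0,0,-0.17,0],[0,0,-0.17,0]]
  ]
}}

```text
t: 4.83
ee_pos: [0.429, 0.3256, 0.1823]
tcp_rot: [-0.001, 0.971, 0.237, 0.001]
contact_force: [0.8, 0.3, -6.5]
opening: 0.0353
```

```bash
python3 -c "
from h import *
delta([.468,-.083,.16],.233)
a,c=snap('wrist','wh')
cv2.imwrite('pics/wh2.png',np.clip(1.5*a[:,:,::-1],0,255).astype(np.uint8))
"
```

```text
tcp [0.429  0.3256 0.1823] yaw 0.4787 F [ 0.8  0.3 -6.5] open 0.0353
move [-0.1536  0.3807  0.0214] turn 0.2457
```

View pics/wh2.png

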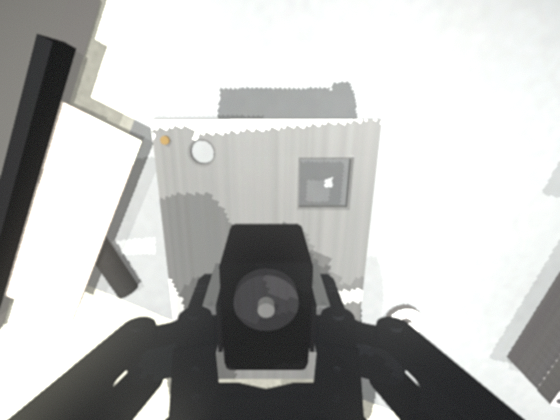

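The unit is held level, with the hole at (202,152), the window's centre at (325,182), and the front edge on row ~119 from u≈154 to 380. I'll get the plate's pose in the hand from these, then work out the move.

Run:
```python
from h import *
_,c=load('wh'); p,a,s=tcp()
z=p[2]-.0128+.005
for zz in (z,z-.004):
    t,y=fit([(60,30),(45,-28),(75,52),(75,-52)],[onz(c,u,zz) for u in [(202.5,151.5),(325,182.5),(154,118),(380,119)]])
    d=t-p[:2]; print('in tool x, left',d@[np.cos(a),np.sin(a)],d@[-np.sin(a),np.cos(a)],'dyaw',y-a)
```

```text
pose [0.4298 0.3253] 0.4762 resid mm
 [[-0.1, 0.2], [0.3, -0.1], [0.3, -0.6], [-0.5, 0.5]]
in tool x, left 0.0009018085012666363 -0.0005821629330918382 dyaw -0.0025316361133844167
pose [0.4293 0.3251] 0.4762 resid mm
 [[-0.6, 0.8], [0.2, -1.0], [-0.0, 0.7], [0.4, -0.5]]
in tool x, left 0.00039901191969373665 -0.0005795466720694066 dyaw -0.0025316361133837506
```

Request:
{"api": "apply_moves", "payload": {
  "increments": [
    [[-0.154,0.381,0,0.12],[-0.154,0.381,0,0.246],[-0.154,0.381,0,0.246],[-0.154,0.381,0,0.246],[-0.154,0.381,0,0.246],[-0.154,0.381,0,0.246],[-0.154,0.381,0,0.246],[-0.154,0.381,0,0.246],[-0.154,0.381,0,0.246],[-0.154,0.381,0,0.246],[-0.154,0.381,0,0.246],[-0.154,0.381,0,0.246]]
  ]
}}

```text
t: 5.88
ee_pos: [0.4668, -0.0851, 0.1795]
tcp_rot: [-0.001, 0.993, 0.114, -0.001]
contact_force: [0.1, 0.8, -5.7]
opening: 0.0354
```

```bash
python3 -c "
from h import *
delta([.4672,-.0826,.106],.235)"
```

```text
tcp [ 0.4668 -0.0851  0.1795] yaw 0.2293 F [ 0.1  0.8 -5.7] open 0.0354
move [ 0.0011 -0.0021  0.0735] turn -0.0057
```

Request:
{"api": "apply_moves", "payload": {
  "increments": [
    [[0.001,-0.002,0.012,-0.006],[0.001,-0.002,0.025,-0.006],[0.001,-0.002,0.038,-0.006],[0.001,-0.002,0.05,-0.006],[0.001,-0.002,0.06,-0.006],[0.001,-0.002,0.066,-0.006],[0.001,-0.002,0.071,-0.006],[0.001,-0.002,0.073,-0.006],[0.001,-0.002,0.073,-0.006],[0.001,-0.002,0.073,-0.006]]
  ]
}}

```text
t: 6.72
ee_pos: [0.4674, -0.0828, 0.1068]
tcp_rot: [-0.001, 0.993, 0.117, -0.001]
contact_force: [-1.0, 0.7, -4.7]
opening: 0.0355
```

```bash
python3 -c "
from h import *
delta([.4672,-.0826,.106],.235)
a,c=snap('wrist','wk'); b,c2=snap('side','sk')
A=cv2.resize(a[90:330,120:400,::-1],None,fx=1.42,fy=1.42,interpolation=cv2.INTER_CUBIC)
B=cv2.resize(b[150:250,235:360,::-1],None,fx=3.18,fy=3.18,interpolation=cv2.INTER_CUBIC)
o=np.zeros((350,800,3),np.uint8); o[:min(350,len(A)),:398]=A[:350,:398]; o[:318,400:797]=B[:318,:397]
cv2.imwrite('pics/k.png',np.clip(1.4*o,0,255).astype(np.uint8))
"
```

```text
tcp [ 0.4674 -0.0828  0.1068] yaw 0.2353 F [-1.   0.7 -4.7] open 0.0355
move [-0.0001 -0.0002  0.0008] turn 0.0003
```

View pics/k.png

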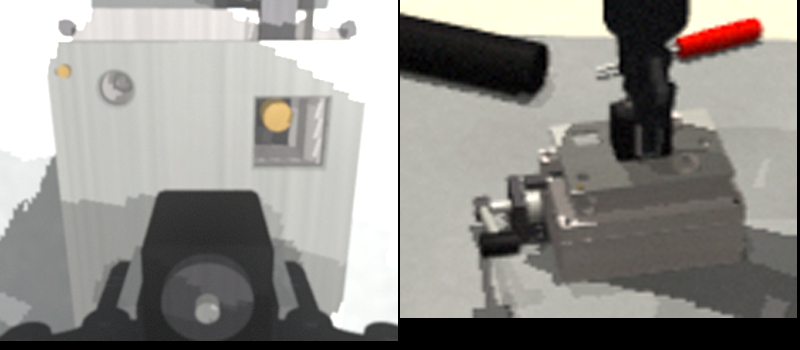

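The wrist view shows the hole at (116,87) with the pin tip at (121,83) inside it. The window's centre is at (290,131) with the brass pin at (277,117). I'll work out the remaining offset in world coordinates.

Run:
```python
from h import *
_,c=load('wk'); U=lambda u,v:(120+(u+.5)/1.42-.5,90+(v+.5)/1.42-.5)
p,a,_=tcp(); M=np.array([[np.cos(a),np.sin(a)],[np.sin(a),-np.cos(a)]])
h=onz(c,U(116,87),.099);w=onz(c,U(290,131),.099)
for z in (.088,.085): print('pin-hole tool xy',M@(onz(c,U(121,83.5),z)-h)[:2])
print('brass-win',M@(onz(c,U(277,117),.072)-w)[:2], h,w)
```

```text
pin-hole tool xy [-0.00045457 -0.00035817]
pin-hole tool xy [-0.00088957 -0.0009232 ]
brass-win [-0.00108104 -0.00052191] [ 0.51978798 -0.03993498  0.099     ] [ 0.51891362 -0.09980039  0.099     ]
```

Request:
{"api": "apply_moves", "payload": {
  "increments": [
    [[-0.0006,-0.0005,0.001,0],[-0.0006,-0.0005,0.003,0],[-0.0006,-0.0005,0.005,0],[-0.0006,-0.0005,0.007,0],[-0.0006,-0.0005,0.009,0],[-0.0006,-0.0005,0.011,0],[-0.0006,-0.0005,0.013,0],[-0.0006,-0.0005,0.014,0],[-0.0006,-0.0005,0.014,0]]
  ]
}}

```text
t: 7.57
ee_pos: [0.4666, -0.0824, 0.0927]
tcp_rot: [-0.001, 0.993, 0.117, -0.001]
contact_force: [0.0, -0.3, -5.1]
opening: 0.0353
```

Request:
{"api": "apply_moves", "payload": {
  "increments": [
    [[0,0,0.002,0],[0,0,0.004,0],[0,0,0.006,0],[0,0,0.008,0],[0,0,0.0095,0],[0,0,0.0105,0],[0,0,0.0115,0],[0,0,0.012,0],[0,0,0.012,0]]
  ]
}}

```text
t: 8.32
ee_pos: [0.4665, -0.0824, 0.0809]
tcp_rot: [-0.001, 0.993, 0.117, -0.001]
contact_force: [-2.8, 1.3, -0.8]
opening: 0.0352
```

Request:
{"api": "apply_moves", "payload": {
  "increments": [
    [[0,0,0.0005,0],[0,0,0.001,0],[0,0,0.001,0],[0,0,0.001,0]]
  ]
}}

```text
t: 8.65
ee_pos: [0.4665, -0.0824, 0.0807]
tcp_rot: [-0.001, 0.993, 0.117, -0.001]
contact_force: [-8.1, 2.0, 12.5]
opening: 0.0355
```

```bash
python3 -c "
from h import *
p,a,s=tcp();print(p,s['contact_force'])
a,c=snap('wrist','wl'); b,c2=snap('side','sl')
A=cv2.resize(a[90:330,120:400,::-1],None,fx=1.42,fy=1.42,interpolation=cv2.INTER_CUBIC)
B=cv2.resize(b[150:250,235:360,::-1],None,fx=3.18,fy=3.18,interpolation=cv2.INTER_CUBIC)
o=np.zeros((350,800,3),np.uint8); o[:min(350,len(A)),:398]=A[:350,:398]; o[:318,400:797]=B[:318,:397]
cv2.imwrite('pics/l.png',np.clip(1.4*o,0,255).astype(np.uint8))
"
```

```text
[ 0.46649425 -0.08239202  0.08071959] [-8.12124547  1.98155429 12.49947236]
```

View pics/l.png

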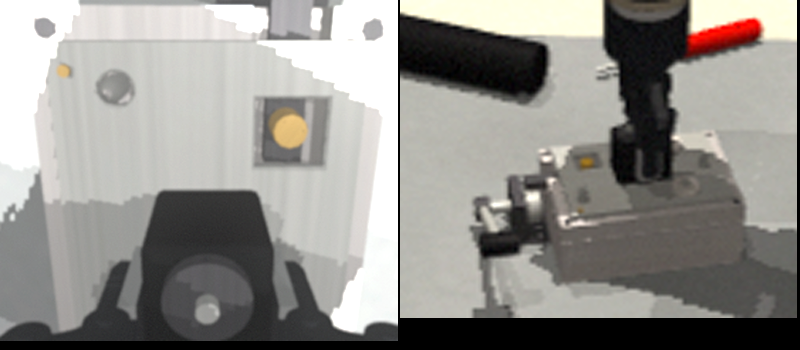

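Seated: the pin is in the hole, the brass pin is centred in the window at (290,129), and the contact height is 0.0807 (expected 0.0808). I'll release and lift.

Request:
{"api": "apply_moves", "payload": {
  "increments": [
    [[0,0,0,0],[0,0,0,0],[0,0,0,0],[0,0,0,0],[0,0,0,0],[0,0,0,0],[0,0,0,0],[0,0,0,0]]
  ],
  "jaw": -1
}}

```text
t: 9.42
ee_pos: [0.4665, -0.0824, 0.0807]
tcp_rot: [-0.001, 0.993, 0.117, -0.001]
contact_force: [0.3, 0.3, -0.0]
opening: 0.0854
```

Request:
{"api": "apply_moves", "payload": {
  "increments": [
    [[0,0,-0.01,0],[0,0,-0.03,0],[0,0,-0.05,0],[0,0,-0.08,0],[0,0,-0.11,0],[0,0,-0.14,0],[0,0,-0.15,0],[0,0,-0.15,0],[0,0,-0.15,0]]
  ]
}}

```text
t: 10.17
ee_pos: [0.4666, -0.0826, 0.2306]
tcp_rot: [-0.001, 0.993, 0.117, -0.001]
contact_force: [-0.3, 0.6, -0.9]
opening: 0.0855
```

Run:
```python
from h import *
j=np.array([.4675,-.083]);a=.234
g=j+np.array([np.cos(a)*.145-np.sin(a)*.091,np.sin(a)*.145+np.cos(a)*.091]); print(g)  # -28+118.7
delta([*g,.19],a+np.pi/2)
snap('top','t5')
```

```text
[0.58744807 0.03914115]
tcp [ 0.4666 -0.0826  0.2306] yaw 0.2354 F [-0.3  0.6 -0.9] open 0.0855
move [ 0.146  -0.0901  0.0407] turn -1.5694
```

Request:
{"api": "apply_moves", "payload": {
  "increments": [
    [[0.03,-0.02,0,-0.12],[0.06,-0.04,0,-0.24],[0.09,-0.055,0,-0.36],[0.12,-0.075,0,-0.48],[0.146,-0.09,0,-0.6],[0.146,-0.09,0,-0.72],[0.146,-0.09,0,-0.84],[0.146,-0.09,0,-0.96],[0.146,-0.09,0,-1.08],[0.146,-0.09,0,-1.2],[0.146,-0.09,0,-1.32],[0.146,-0.09,0,-1.44]]
  ],
  "jaw": -0.4
}}

```text
t: 11.22
ee_pos: [0.5865, 0.039, 0.2275]
tcp_rot: [-0.003, 0.667, 0.745, -0.001]
contact_force: [-0.2, 0.3, 0.7]
opening: 0.0599
```

Run:
```python
from h import *
delta([.5875,.039,.19],.234+np.pi/2)
a,c=snap('wrist','wg'); cv2.imwrite('pics/wg2.png',np.clip(1.5*a[:,:,::-1],0,255).astype(np.uint8))
print(proj(c,[.588,.040,.083]))
```

```text
tcp [0.5865 0.039  0.2275] yaw 1.6812 F [-0.2  0.3  0.7] open 0.0599
move [-0.0003  0.0013  0.0375] turn -0.1236
[[269.70508551 194.94566416]]
```

View pics/wg2.png

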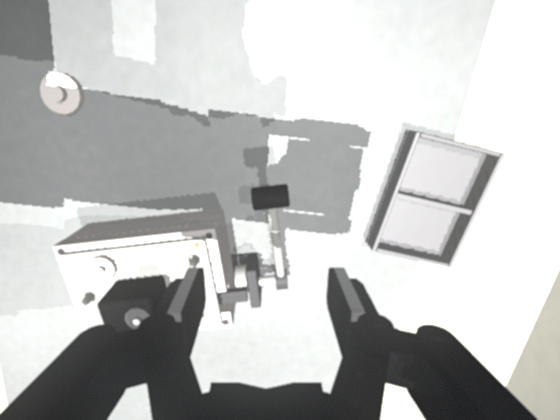

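The wrist view shows the lever grip at (270,195), which matches the predicted (269.7,195). I'll turn the last bit and descend.

Request:
{"api": "apply_moves", "payload": {
  "increments": [
    [[0,0.001,0.02,-0.12],[0,0.001,0.04,-0.124],[0,0.001,0.06,-0.124],[0,0.001,0.08,-0.124],[0,0.001,0.1,-0.124],[0,0.001,0.12,-0.124],[0,0.001,0.135,-0.124],[0,0.001,0.148,-0.124],[0,0.001,0.158,-0.124],[0,0.001,0.166,-0.124],[0,0.001,0.167,-0.124],[0,0.001,0.167,-0.124]]
  ]
}}

```text
t: 12.27
ee_pos: [0.5863, 0.0395, 0.0603]
tcp_rot: [-0.004, 0.616, 0.788, -0.001]
contact_force: [0.2, -0.7, 0.2]
opening: 0.0598
```

Request:
{"api": "apply_moves", "payload": {
  "increments": [
    [[0,0,0,0],[0,0,0,0],[0,0,0,0],[0,0,0,0],[0,0,0,0],[0,0,0,0]]
  ],
  "jaw": 1
}}

```text
t: 12.77
ee_pos: [0.5891, 0.04, 0.062]
tcp_rot: [-0.001, 0.617, 0.787, 0.001]
contact_force: [11.0, 4.5, -1.0]
opening: 0.0333
```

Run:
```python
from h import *
delta([.5875,.039,.06],.234+np.pi/2)
p,a,s=tcp()
# arc: grip offsets from rest in jig y/z
for th in np.linspace(0,1.15,24)[1:]:
    t=1.15-th; print(round(th,2),'tool x %.4f z %.4f'%(-.130*(np.sin(1.15)-np.sin(t)),-.130*(np.cos(t)-np.cos(1.15))))
```

```text
tcp [0.5891 0.04   0.062 ] yaw 1.8126 F [11.   4.5 -1. ] open 0.0333
move [-0.0006 -0.0018  0.002 ] turn 0.0078
0.05 tool x -0.0028 z -0.0059
0.1 tool x -0.0059 z -0.0116
0.15 tool x -0.0093 z -0.0171
0.2 tool x -0.0129 z -0.0225
0.25 tool x -0.0168 z -0.0277
0.3 tool x -0.0210 z -0.0327
0.35 tool x -0.0254 z -0.0375
0.4 tool x -0.0300 z -0.0420
0.45 tool x -0.0349 z -0.0463
0.5 tool x -0.0400 z -0.0504
0.55 tool x -0.0453 z -0.0542
0.6 tool x -0.0507 z -0.0577
0.65 tool x -0.0563 z -0.0610
0.7 tool x -0.0621 z -0.0640
0.75 tool x -0.0680 z -0.0666
0.8 tool x -0.0741 z -0.0690
0.85 tool x -0.0802 z -0.0711
0.9 tool x -0.0865 z -0.0729
0.95 tool x -0.0928 z -0.0743
1.0 tool x -0.0992 z -0.0754
1.05 tool x -0.1057 z -0.0762
1.1 tool x -0.1122 z -0.0767
1.15 tool x -0.1187 z -0.0769
```

Request:
{"api": "apply_moves", "payload": {
  "increments": [
    [[-0.003,0,-0.006,0],[-0.006,0,-0.0116,0],[-0.009,0,-0.017,0],[-0.013,0,-0.0225,0],[-0.017,0,-0.0277,0],[-0.021,0,-0.0327,0],[-0.0254,0,-0.0375,0],[-0.03,0,-0.042,0],[-0.035,0,-0.0463,0],[-0.04,0,-0.0504,0],[-0.04,0,-0.0504,0]]
  ]
}}

```text
t: 13.68
ee_pos: [0.5986, 0.0001, 0.1129]
tcp_rot: [-0.001, 0.617, 0.787, 0.001]
contact_force: [-1.7, 3.0, -3.9]
opening: 0.0332
```

Run:
```python
from h import *
p,a,s=tcp();print(p,a,s['contact_force'],s['wrist_torque'],s['opening'])
d=p-[.5891,.04,.062]; y=np.array([-np.sin(.234),np.cos(.234)]); x=np.array([np.cos(.234),np.sin(.234)]); print('jig x,y,z',d[:2]@x,d[:2]@y,d[2])
j=np.array([.4675,-.083]); ax=j+x*.145-.028*y; print('from axis: y',(p[:2]-ax)@y)
snap('side','s8')
```

```text
[5.98616300e-01 1.28959524e-04 1.12942478e-01] 1.8120892359576648 [-1.67856419  3.02022952 -3.94988232] [ 0.90762901  0.33097248 -0.24561904] 0.033185742639798045
jig x,y,z 1.2036664888543519e-05 -0.04099097072565918 0.0509424776382395
from axis: y 0.07846143797381255
```

Request:
{"api": "apply_moves", "payload": {
  "increments": [
    [[-0.0053,0,-0.0038,0],[-0.0107,0,-0.0073,0],[-0.0163,0,-0.0106,0],[-0.0221,0,-0.0136,0],[-0.028,0,-0.0162,0],[-0.034,0,-0.0186,0],[-0.04,0,-0.0207,0],[-0.0465,0,-0.0225,0],[-0.0528,0,-0.0239,0],[-0.0592,0,-0.025,0],[-0.0657,0,-0.0258,0],[-0.0657,0,-0.0258,0]]
  ]
}}

```text
t: 14.73
ee_pos: [0.6137, -0.0643, 0.1384]
tcp_rot: [-0.002, 0.617, 0.787, 0.001]
contact_force: [-4.7, 4.8, -0.8]
opening: 0.0328
```

Run:
```python
from h import *
p,a,s=tcp();print(p,a,s['contact_force'],s['wrist_torque'],s['opening'])
y=np.array([-np.sin(.234),np.cos(.234)]); x=np.array([np.cos(.234),np.sin(.234)])
j=np.array([.4675,-.083]); ax=j+x*.145-.028*y; print('from axis: x y',(p[:2]-ax)@x,(p[:2]-ax)@y)
```

```text
[ 0.61367358 -0.06427234  0.13840811] 1.8117918947639489 [-4.67580868  4.75276435 -0.82739413] [ 1.11093404  0.89305994 -0.21490496] 0.03280011187704664
from axis: x y 0.001532260008364597 0.012323947430418146
```

Request:
{"api": "apply_moves", "payload": {
  "increments": [
    [[-0.004,0,-0.0003,0],[-0.008,0,-0.0005,0],[-0.0123,0,-0.0006,0],[-0.0123,0,-0.0006,0],[-0.0123,0,-0.0006,0],[-0.0123,0,-0.0006,0]]
  ]
}}

```text
t: 15.23
ee_pos: [0.6164, -0.0763, 0.1392]
tcp_rot: [-0.002, 0.617, 0.787, 0.001]
contact_force: [-2.1, 5.0, -2.6]
opening: 0.0333
```

Run:
```python
from h import *
p,a,s=tcp();print(p,a,s['contact_force'],s['wrist_torque'],s['opening'])
y=np.array([-np.sin(.234),np.cos(.234)]); x=np.array([np.cos(.234),np.sin(.234)])
j=np.array([.4675,-.083]); ax=j+x*.145-.028*y; print('from axis: x y',(p[:2]-ax)@x,(p[:2]-ax)@y)
b,c=snap('side','s9'); w,cw=snap('wrist','w9')
print('axis px side',proj(c,[*ax,.03]),'grip upright',proj(c,[*ax,.16]),'wrist',proj(cw,[*ax,.03]),proj(cw,[*ax,.16]))
B=cv2.resize(b[140:250,225:350,::-1],None,fx=3.18,fy=3.18,interpolation=cv2.INTER_CUBIC)
A=cv2.resize(w[:,:,::-1],None,fx=.71,fy=.71,interpolation=cv2.INTER_AREA)
o=np.zeros((350,800,3),np.uint8); o[:298,:397]=A[:298,:397]; o[:349,400:797]=B[:349,:397]
cv2.imwrite('pics/f.png',np.clip(1.4*o,0,255).astype(np.uint8))
```

```text
[ 0.61643339 -0.07627119  0.13920543] 1.8123658518019887 [-2.06738464  5.03315847 -2.55168798] [1.38184191 0.2960491  0.07046055] 0.03326046419929821
from axis: x y 0.0014346711329942085 1.219517792236277e-05
axis px side [[260.60777275 214.48158566]] grip upright [[258.84225093 178.54304557]] wrist [[265.70750357 208.04306511]] [[265.05025194 299.86931244]]
```

View pics/f.png

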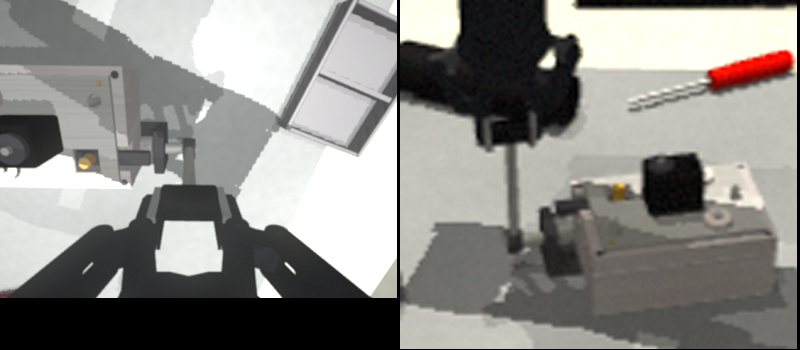

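The lever looks upright, with the rod vertical at about (513,145–240) in the side crop, and the brass pin raised in the window. I'll do one closer check of the rod against the projected vertical.

Run:
```python
from h import *
y=np.array([-np.sin(.234),np.cos(.234)]); x=np.array([np.cos(.234),np.sin(.234)])
j=np.array([.4675,-.083]); ax=j+x*.145-.028*y
b,c=load('s9'); t,ct=snap('top','t9'); t=t[:,:,::-1]; w,cw=load('w9')
def crop(im,c,u0,v0,n,k):
    o=cv2.resize(im[v0:v0+n,u0:u0+n],None,fx=k,fy=k,interpolation=cv2.INTER_CUBIC); o=np.clip(o*1.5,0,255).astype(np.uint8)
    for dy,col in ((0,(0,0,255)),(.013,(0,255,0)),(-.013,(255,0,0))):
        for xo in (0,):
            q=proj(c,[[*ax,.03],[*(ax+y*dy),.16]]); q=((q-[u0,v0]+.5)*k-.5).round().astype(int); cv2.line(o,tuple(q[0].tolist()),tuple(q[1].tolist()),col,1)
    return o
o=np.hstack([crop(b,c,235,155,66,6),crop(w,cw,215,165,100,4)[:396,:396]]); cv2.imwrite('pics/g.png',o)
# rod in side image: bright-on-dark columns
g=b.astype(float).mean(2)
for v in range(186,212,3): print(v,g[v,250:272].round().astype(int).tolist(), proj(c,[[*ax,.03]])[0,0].round(1))
```

```text
186 [106, 86, 62, 67, 99, 138, 138, 125, 87, 63, 61, 93, 136, 135, 137, 124, 102, 124, 136, 135, 135, 136] 260.6
189 [138, 137, 138, 137, 137, 137, 137, 127, 85, 63, 61, 92, 133, 134, 132, 131, 132, 134, 133, 133, 133, 132] 260.6
192 [136, 137, 136, 137, 135, 135, 133, 127, 101, 62, 62, 91, 132, 132, 132, 133, 132, 132, 132, 132, 134, 132] 260.6
195 [134, 136, 134, 136, 134, 134, 134, 128, 101, 64, 61, 81, 119, 134, 134, 133, 136, 133, 133, 133, 132, 131] 260.6
198 [136, 135, 134, 133, 132, 131, 133, 135, 118, 63, 63, 79, 120, 133, 134, 134, 133, 132, 133, 131, 132, 129] 260.6
201 [135, 137, 136, 139, 135, 135, 133, 133, 117, 63, 61, 73, 108, 131, 133, 132, 134, 134, 133, 134, 133, 134] 260.6
204 [134, 135, 137, 138, 135, 134, 135, 134, 121, 73, 64, 76, 109, 132, 135, 134, 134, 132, 132, 129, 128, 125] 260.6
207 [138, 137, 136, 136, 137, 138, 138, 137, 122, 75, 64, 69, 99, 135, 135, 135, 136, 137, 114, 30, 36, 35] 260.6
210 [100, 132, 131, 131, 131, 132, 131, 132, 126, 88, 63, 68, 102, 138, 134, 126, 125, 126, 106, 28, 40, 40] 260.6
```

View pics/g.png

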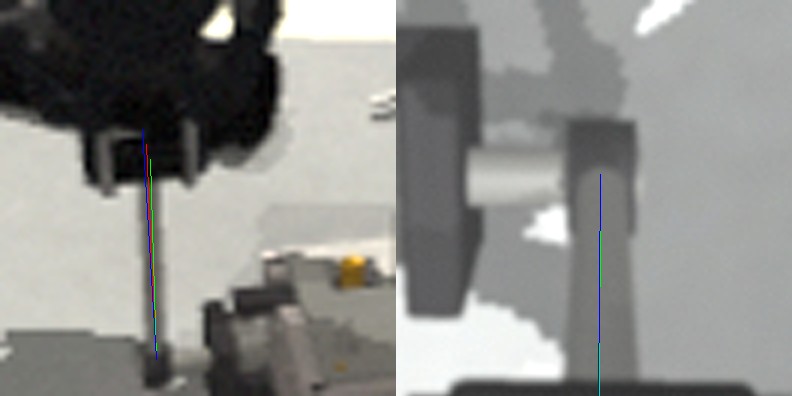

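The overlay has the rod within a few hundredths of a radian of vertical, but this view is weak for that angle. The grip's silhouette in the wrist view should be more sensitive.

Run:
```python
from h import *
y=np.array([-np.sin(.234),np.cos(.234)]); x=np.array([np.cos(.234),np.sin(.234)])
j=np.array([.4675,-.083]); ax=j+x*.145-.028*y
w,cw=load('w9'); g=w.astype(float).mean(2)
for u in (255,265,275): print(u,[(v,int(g[v,u])) for v in range(252,330,2)])
for da in (-.1,-.05,0,.05,.1):
    s=np.arange(0,2*np.pi,.05); yy=.13*np.sin(-da)+.011*np.cos(s); zz=.03+.13*np.cos(da)+.011*np.sin(s)
    v=proj(cw,[[*(ax+y*a),b] for a,b in zip(yy,zz)])[:,1]; print('theta',1.15+da,'v range',v.min().round(1),v.max().round(1))
```

```text
255 [(252, 135), (254, 158), (256, 162), (258, 155), (260, 82), (262, 35), (264, 36), (266, 36), (268, 35), (270, 38), (272, 36), (274, 39), (276, 38), (278, 39), (280, 38), (282, 38), (284, 41), (286, 39), (288, 41), (290, 41), (292, 39), (294, 41), (296, 39), (298, 37), (300, 39), (302, 39), (304, 39), (306, 40), (308, 38), (310, 73), (312, 156), (314, 171), (316, 170), (318, 170), (320, 170), (322, 170), (324, 169), (326, 169), (328, 167)]
265 [(252, 80), (254, 78), (256, 78), (258, 77), (260, 51), (262, 36), (264, 36), (266, 36), (268, 36), (270, 35), (272, 38), (274, 37), (276, 36), (278, 37), (280, 38), (282, 40), (284, 38), (286, 40), (288, 41), (290, 41), (292, 41), (294, 40), (296, 39), (298, 40), (300, 40), (302, 40), (304, 39), (306, 41), (308, 38), (310, 61), (312, 149), (314, 169), (316, 168), (318, 166), (320, 167), (322, 167), (324, 168), (326, 168), (328, 169)]
275 [(252, 96), (254, 94), (256, 91), (258, 87), (260, 57), (262, 34), (264, 34), (266, 34), (268, 35), (270, 36), (272, 35), (274, 37), (276, 36), (278, 35), (280, 36), (282, 39), (284, 38), (286, 39), (288, 39), (290, 41), (292, 40), (294, 40), (296, 40), (298, 41), (300, 39), (302, 40), (304, 40), (306, 40), (308, 39), (310, 61), (312, 150), (314, 172), (316, 170), (318, 170), (320, 170), (322, 169), (324, 170), (326, 170), (328, 172)]
theta 1.0499999999999998 v range 247.9 299.6
theta 1.0999999999999999 v range 261.7 313.2
theta 1.15 v range 274.7 326.0
theta 1.2 v range 287.0 338.0
theta 1.25 v range 298.5 349.1
```

Both the side-view slope and the wrist silhouette (v 260–311, against 275–326 if upright) put the lever at about 1.095 rad, roughly 7 mm short. I'll mend that.

Request:
{"api": "apply_moves", "payload": {
  "increments": [
    [[-0.003,0,0,0],[-0.006,0,0,0],[-0.0075,0,0,0],[-0.0075,0,0,0],[-0.0075,0,0,0],[-0.0075,0,0,0]]
  ]
}}

```text
t: 15.88
ee_pos: [0.618, -0.0834, 0.1392]
tcp_rot: [-0.003, 0.617, 0.787, 0.001]
contact_force: [-0.6, 7.1, -5.1]
opening: 0.0328
```

```bash
cat > m.py <<'E'
from h import *
from scipy.optimize import brentq
y=np.array([-np.sin(.234),np.cos(.234)]); x=np.array([np.cos(.234),np.sin(.234)])
j=np.array([.4675,-.083]); ax=j+x*.145-.028*y
def edges(g,u):
    k=g[:,u]; d=[v for v in range(230,345) if k[v]<55]; return min(d)-.5,max(d)+.5
def rng(cw,th):
    s=np.arange(0,2*np.pi,.05); yy=.13*np.sin(1.15-th)+.011*np.cos(s); zz=.03+.13*np.cos(1.15-th)+.011*np.sin(s)
    v=proj(cw,[[*(ax+y*a),b] for a,b in zip(yy,zz)])[:,1]; return v.min(),v.max()
def meas(n,m):
    w,cw=snap('wrist',n); g=w.astype(float).mean(2)
    for u in (255,265,275):
        e=edges(g,u); print('wrist',u,e,'theta top/bottom',[round(brentq(lambda t:rng(cw,t)[i]-e[i],.8,1.5),3) for i in (0,1)])
    b,c=snap('side',m); b=b.astype(float).mean(2); cen=[]; V=np.arange(187,212)
    for v in V:
        r=b[v,254:268]; wgt=np.clip(132-r,0,None)*(np.arange(254,268)<264); cen.append((wgt*np.arange(254,268)).sum()/wgt.sum())
    sl=np.polyfit(V,cen,1)[0]
    def ps(t):
        q=proj(c,[[*ax,.03],[*(ax+y*.13*np.sin(1.15-t)),.03+.13*np.cos(1.15-t)]]); return (q[1,0]-q[0,0])/(q[1,1]-q[0,1])
    print('side slope',sl.round(4),[(t,ps(t).round(4)) for t in (1.05,1.1,1.15,1.2)])
    p,a,s=tcp(); print(p,'F',s['contact_force'],'open',s['opening'],'y from axis',(p[:2]-ax)@y)
E
python3 -c "
from m import *
meas('w10','s10')"
```

```text
wrist 255 (259.5, 308.5) theta top/bottom [1.147, 1.137]
wrist 265 (258.5, 308.5) theta top/bottom [1.144, 1.137]
wrist 275 (258.5, 308.5) theta top/bottom [1.144, 1.137]
side slope 0.0081 [(1.05, np.float64(0.0325)), (1.1, np.float64(0.0411)), (1.15, np.float64(0.0491)), (1.2, np.float64(0.0565))]
[ 0.61802951 -0.08336183  0.1391876 ] F [-0.37250559  7.26012141 -5.3516642 ] open 0.0329070617087473 y from axis -0.00725529811577968
```

Run:
```python
from m import *
def ps(c,t):
    q=proj(c,[[*ax,.03],[*(ax+y*.13*np.sin(1.15-t)),.03+.13*np.cos(1.15-t)]]); return (q[1,0]-q[0,0])/(q[1,1]-q[0,1])
for n in ('s9','s10'):
    b,c=load(n); b=b.astype(float).mean(2); V=np.arange(188,206); L=[];Rr=[]
    for v in V:
        r=b[v]; m=252+int(np.argmin(r[252:268])); 
        u=m
        while r[u]<98:u-=1
        L.append(u+(r[u]-98)/(r[u]-r[u+1]))
        u=m
        while r[u]<98:u+=1
        Rr.append(u-(r[u]-98)/(r[u]-r[u-1]))
    print(n,'slopes L,R',np.polyfit(V,L,1)[0],np.polyfit(V,Rr,1)[0],'mid ends',(L[0]+Rr[0])/2,(L[-1]+Rr[-1])/2,[(t,ps(c,t).round(4)) for t in (1.05,1.15,1.25)])
```

```text
s9 slopes L,R 0.050214046610828365 0.03958058877914137 mid ends 259.41947674418606 260.08800726409163 [(1.05, np.float64(0.0325)), (1.15, np.float64(0.0491)), (1.25, np.float64(0.0634))]
s10 slopes L,R 0.060883215085662454 0.046565202795363254 mid ends 259.2122146418263 260.0186317816287 [(1.05, np.float64(0.0325)), (1.15, np.float64(0.0491)), (1.25, np.float64(0.0634))]
```

The second measurements now bracket upright: wrist 1.14 rad, rod slope 1.18 ± 0.04. The grip is firm and the forces are small, so I'm handing in.

```bash
python3 -c "
from h import *
s=robot.state();print(s['t'],s['contact_force'],s['opening'],s['qd'].round(3))
print(robot.hand_in())"
```

```text
15.9833 [-0.37250559  7.26012141 -5.3516642 ] 0.0329070617087473 [ 0.    -0.    -0.002  0.     0.002  0.001]
the job is handed in; nothing more can be done
None
```

The drive unit is seated on the jig and the cam lever is being held upright between the fingers. I handed the job in at about 16 s of the 64 s allowed; no verdict is reported.

- **Seating:** I lowered the plate over both pins. Contact came at TCP height 0.0807 m, against 0.0808 m expected. The camera showed a pin inside its hole and the brass pin centred in the window. I released the unit only after that.
- **Lever:** I gripped the lever's grip by its two end faces and swung it up along its arc. The first check found it about 0.055 rad short of upright because the grip had shifted about 7 mm in the fingers, so I moved it 7 mm further.
- **Last checks:** The two angle checks disagree slightly. The wrist camera gives 1.14 rad and the rod's slope in the side view gives about 1.18 ± 0.04 rad; upright is 1.15. The arm was still, with about 9 N on the tool and the fingers firmly on the grip. A rod-slope routine I tried first gave a meaningless value (0.008), so I replaced it with an edge fit.
- **Not rechecked:** I last viewed the plate just before the final 7 mm correction, and it was still seated then. I made no separate check of the bystander objects after the moves.

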